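# Put the whetstone away and click the slide lid shut

## Robot

A 6-joint arm with a two-finger parallel gripper is mounted at the origin on a cart in front of the work surface, level with it; the furniture and walls round the work are solid. World frame = base frame: x ahead of the robot, y to its left, z up, the work surface at z = 0. Lengths are in m, angles in rad, forces in N, time in s.
With the tool pointing down it reaches from about 0.275 to 0.85 m from the base axis. Payload 5.2 kg.
Tool frame: the origin (TCP) lies midway between the tips of the shut fingers; the grasp point (between the pads) lies 19 mm behind it; z points along the fingers, y is the line along which they close (so a half turn about z gives the same grasp; the last joint's range is limited). The gripper opens to 85 mm and grips with 20 to 120 N. Pads are 22 mm wide; open, the fingers measure 114 mm over their backs; the gripper's body (76 mm by 85 mm) begins 54 mm behind the grasp point. The pads swing forward as they close: fully open they stand 13 mm farther back than shut.
Start: joints at [-1.493, 0.259, 1.535, -0, 1.348, -0.203], TCP at [0.152, -0.528, 0.231] pointing down, gripper open.
Joint ranges: [-3.14, 3.14], [-0.91, 2.08], [0.19, 2.58], [-1.22, 4.36], [0.22, 2.71], [-3.12, 3.12]. Speed limits (rad/s): [2.57, 2.57, 3.14, 3.14, 3.14, 3.14].

## Interface

Orientations are given as a unit quaternion [w, x, y, z].
In Python, from cell import sensors, vision, manip gives the robot as it stands.
- The arm moves only by the tool arm_command, never from a script. Its argument "increments" is a list of rows, each a list of 3 entries, a list of its own where there are three numbers: the turn, a rotation vector about the world's x, y, z in degrees, then the shift along the world's x, y, z in mm, then the closure, from 0 (fully open) to 1 (shut). A call has exactly 5 rows; each row is the pose to reach, as a shift and turn from the pose commanded when the call began; what a row does not reach only later rows make up. A row lasts 1/8 s, in which the tool goes at most 62.5 mm and 10.7 degrees, less where a joint would pass 70% of its speed; a pose out of reach is approached as far as the arm can. A call with a gripper value outside its range is refused whole. The fingers move at their own pace and stop on an object; the grip force is fixed at half the most. Time passes only in rows, so rows that repeat a pose let the fingers close, or fill a call up. It gives the time, the measured TCP pose, the force, the opening and the grip force at its end, in the units of the state.
- sensors.sense(): the state, without advancing time (a new reading comes with each control period).
- vision.snapshot(name): name is "scene" or "side" or "wrist"; returns a dict with "color" (420x560x3 uint8, red, green, blue), "z_map" (420x560 float32, m along the optical axis (not along the pixel's ray), 0 where there is no reading), "fx", "fy", "cx", "cy" (pixels), "camera_from_world" (4x4, takes a point from world to camera coordinates). Camera axes: x right, y up, looking along -z (the intrinsics and any distortion apply to the point x, -y, -z); pixel columns grow to the right and rows downward; lengths in m; the calibration is good to about 2 mm. A picture is of the moment at which its call begins.
- manip.hand_in(): hands the job in; it is judged then, once.
The state is a dict: "t": time; "joints": joint angles; "joint_velocities": joint speeds; "effort": joint torques, N m; "tool_pos": TCP position; "eef_rot": TCP orientation; "force": force on the tool from outside, world axes, zero at the start; "moment": the same for the moment, N m; "finger_gap": finger opening in m; "finger_force": force on a finger pad.
Only numpy, scipy, OpenCV 4.12 (cv2) and the standard library are available. Lean on these libraries where they do the work, as an engineer would, in place of code of your own. Each camera call takes 0.05 s, during which the arm holds its last target. There are 200 camera calls.

## Task

Lay the loose whetstone into the open well of its grey storage box, then slide the box's aluminium lid along its rails over the well until it is fully home and its springy tab has clicked past the ledge. Leave the other things on the bench where they are.

Things in the scene. Friction and masses are not known exactly. Their poses are not given: they have to be found in the camera images.
- stone_box: Grey box fixed to the worktop, 304 x 124 x 36.5 mm. Origin: on the worktop, mid-width, under the rear edge of its well. x runs along its length, the way the lid slides shut; z up. It reaches from x = -154 to 150 mm: a deck (lid parked over it) up to x = 0, the open well from 0 to 119, the ledge beyond. Rails on both sides: lips at z = 33.5 to 36.5 mm, 100 mm free between them.
- well_floor (a point): Middle of the well's floor, at x = 59.5, y = 0, z = 5 mm of stone_box. The well is 119 mm long (x) and 96 mm wide, its side walls 28 mm and its end walls 20 mm above the worktop.
- ledge (a point): Top of the aluminium ledge at the box's front end, at its back face: x = 136, y = 0, z = 27 mm of stone_box. The ledge is 36 mm wide, with a 25 degree ramp on the side of the well. Stops for the lid's front edge stand on both sides of it at x = 126 mm.
- home (a point): Where the lid's origin is when fully home against the stops: x = 63, y = 0, z = 28 mm of stone_box. Latched, the lid has 2.5 mm of play (x = 60.5 to 63).
- lid: Loose aluminium slide lid, 126 (x) x 110 x 4 mm, 0.18 kg, captive in the rails (1.5 mm play), parked over the deck. Origin: centre of its underside; x as the box's, to the edge with the tab. It slides freely until the tab meets the ramp at about x = 45 mm of stone_box; from there to the click at 60.5 it needs about 5 to 12 N; at 63 it meets the stops.
- lid_grip (a point): Middle of the top of the black grip rib on the lid, 24 mm above the lid's origin, 52 mm above the worktop. The rib is 12 mm thick along x, 50 mm long along y and stands 20 mm above the lid's plate: pinch it across x.
- lid_tab (a joint): Springy black plastic tab, 24 mm wide, hinged in the lid's front edge and reaching 17 mm out beyond it; rad, 0 = lying level (at rest), grows as its tip is lifted, about 0.08 while the hook rides over the ledge; it springs back to 0 once past it.
- tab_hook (a point): Centre of the round hook (5 mm thick) under the tab's tip, 78 mm ahead of the lid's origin and 2 mm below it. Latched, it lies beyond the ledge.
- whetstone: Loose two-layer grey and brown whetstone, 28 mm wide (x), 100 mm long (y), 14 mm high, 0.16 kg, lying flat on the worktop right of the box. Origin: centre of its underside. It goes into the well lengthwise (its y along the box's x, either way round).
- mug: Bystander: a white mug, 95 mm high, back left of the box. Origin at its underside's middle.
- dop_rack: Bystander: a round black rack full of small steel dops, 65 mm wide, 33 mm high, back right. Origin at its underside's middle.
There are look-alikes about, which are no part of the job. Of the things that look like the whetstone, take the one that is nearest to the robot's base at the start.

How it is judged:
On the way, in this order (a step that is already met when the one before it is completed fails the run):
1. the whetstone lies in the well (x of whetstone in the frame of stone_box between 0.048 and 0.071 m and y of whetstone in the frame of stone_box between -0.036 and 0.036 m and z of whetstone in the frame of stone_box between 0 and 0.022 m), for 0.2 s.
2. the lid is slid home and its tab has dropped behind the ledge (x of lid in the frame of stone_box above 0.0595 m and value of joint lid_tab below 0.03 rad and z of tab_hook in the frame of stone_box below 0.028 m), for 0.2 s.
At the end, for the whole second after the job is handed in: The whetstone rests in the well (origin at box x 48 to 71 mm, y within 36 mm, z below 22 mm). The lid rests fully home: origin beyond box x = 59.5 mm, tab under 0.03 rad, hook centre below box z = 28 mm, so behind the ledge (all of step 1 and all of step 2 and linear speed of each of whetstone, lid below 0.02 m/s); the robot touches nothing.
It fails at once if the mug is pushed more than 30 mm from its place or tipped over (distance of mug from where it was at the start of the episode above 0.03 m or angle between mug's own z axis and vertical above 0.5 rad).
It fails at once if the dop_rack is pushed more than 30 mm from its place (distance of dop_rack from where it was at the start of the episode above 0.03 m).
It also fails if it takes over 48 s, if anything falls off the work surface, if the arm or the gripper's body presses on something with over 40 N, if the wrist force passes 120 N, or if a joint passes its speed limit or range.

## Working session

There is one attempt and no reset: what is moved stays moved. The work goes in short steps, Python scripts to look and compute and a tool call to move; the robot and the scene stay as the last step left them, time stands still between calls to the robot, and variables do not carry over. Pictures are saved under pics/ and viewed, at most 10 in all, crops included, and the job is handed in when it is done.

Besides the shell and the picture viewer there is one more tool, called after ">>>" as name([rows], argument=value, ...), one row to a line, values as JSON. arm_command: Moves the arm, as the interface text tells. Its arguments: {"type":"object","properties":{"increments":{"type":"array","items":{"type":"array"}}},"required":["increments"]}

```bash
mkdir -p pics; ls; cat > h.py <<'E'
import numpy as np, cv2
from cell import sensors, vision, manip
def pts(s):
    z=s["z_map"]; v,u=np.mgrid[:z.shape[0],:z.shape[1]]
    c=np.stack([(u-s["cx"])/s["fx"]*z,-(v-s["cy"])/s["fy"]*z,-z,np.ones_like(z)],-1)
    w=c@np.linalg.inv(s["camera_from_world"]).T
    w=w[...,:3]; w[z==0]=np.nan
    return w
def ray(s,u,v,h):
    T=np.linalg.inv(s["camera_from_world"])
    d=T[:3,:3]@np.array([(u-s["cx"])/s["fx"],-(v-s["cy"])/s["fy"],-1]); o=T[:3,3]
    return o+d*(h-o[2])/d[2]
def save(s,n): cv2.imwrite("pics/"+n,s["color"][...,::-1])
E
python3 - <<'E'
from h import *
a=vision.snapshot("scene"); save(a,"scene.png")
b=vision.snapshot("side"); 
np.savez("s0.npz",**{k:a[k] for k in a}); np.savez("s1.npz",**{k:b[k] for k in b})
for s in(a,b): print(np.linalg.inv(s["camera_from_world"])[:3].round(3).tolist(), (s["z_map"]>0).mean())
save(b,"side.png"); print(a.keys(), sensors.sense())
E
```

```text
pics
[[-0.536, 0.543, -0.646, -0.291], [-0.844, -0.344, 0.412, 0.506], [0.001, 0.766, 0.642, 0.873]] 0.9960331632653061
[[0.992, 0.052, -0.117, 0.393], [-0.127, 0.516, -0.847, -1.234], [0.016, 0.855, 0.518, 0.8]] 0.9958843537414966
dict_keys(['color', 'z_map', 'fx', 'fy', 'cx', 'cy', 'camera_from_world']) {'t': 0.1, 'joints': array([-1.49280410e+00,  2.59262615e-01,  1.53596989e+00, -1.91008841e-05,
        1.34802984e+00, -2.02780500e-01]), 'joint_velocities': array([-0.0020397 , -0.00122706, -0.0042721 , -0.0008776 , -0.00030346,
       -0.00050513]), 'effort': array([ 1.96202760e-03, -4.46975219e+01, -2.91246164e+01, -1.58073758e-04,
        6.33058997e-03, -9.36088156e-06]), 'tool_pos': array([ 0.15239197, -0.52796358,  0.23056339]), 'eef_rot': array([-8.33804205e-04,  9.90161367e-01,  1.39927733e-01,  4.27612689e-05]), 'force': array([ 0.39404992,  0.44622947, -0.25161149]), 'moment': array([-0.021029  ,  0.01841895, -0.04346546]), 'finger_force': 0.0, 'finger_gap': 0.08534615843000189}
```

View pics/scene.png

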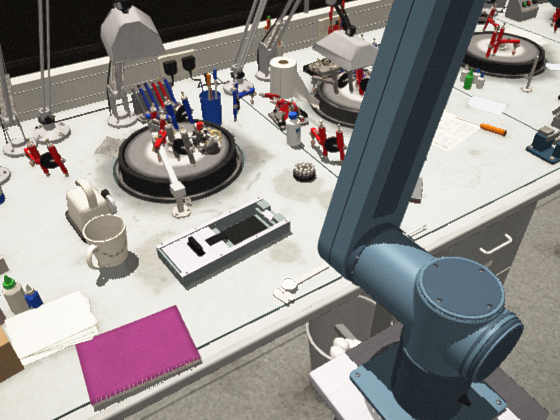

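View pics/side.png

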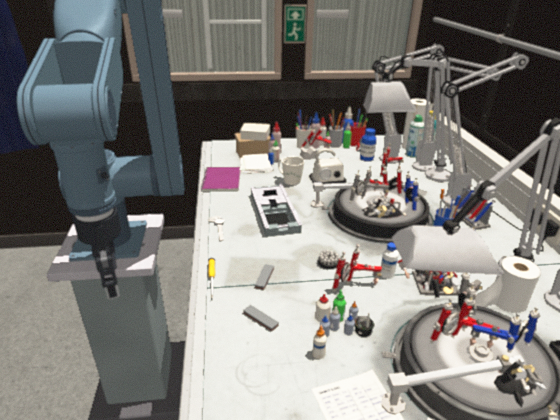

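The scene view shows the box at about (225,240), the mug at (107,240) and the dop rack at (304,172). In the side view the box is at about (275,210), and two stone-like bars lie at (264,275) and (261,318).

```bash
python3 - <<'E'
from h import *
a=dict(np.load("s0.npz"));b=dict(np.load("s1.npz"))
w=pts(b)
print("table z",[np.nanmedian(w[y-3:y+3,x-3:x+3,2]).round(4) for x,y in((230,250),(300,290),(230,310))])
for (u,v,r) in((264,275,25),(261,318,28)):
    m=np.zeros(w.shape[:2],np.uint8); sub=w[v-r:v+r,u-r:u+r]; m[v-r:v+r,u-r:u+r]=(sub[...,2]>0.009)&(sub[...,2]<0.03)
    n,l,st,c=cv2.connectedComponentsWithStats(m); i=1+np.argmax(st[1:,4]); p=w[l==i]
    top=p[p[:,2]>0.0105]
    print(st[i],np.nanmedian(top[:,2]),cv2.minAreaRect((top[:,:2]*1000).astype(np.float32)), b["color"][l==i].mean(0))
for n,s,(u0,u1,v0,v1) in(("scene",a,(140,310,180,300)),("side",b,(235,315,170,245))):
    w=pts(s);sub=w[v0:v1,u0:u1];z=sub[...,2]
    for lo,hi in((.022,.044),(.046,.06)):
        m=((z>lo)&(z<hi)).astype(np.uint8)
        nn,l,st,c=cv2.connectedComponentsWithStats(m); i=1+np.argmax(st[1:,4]); p=sub[l==i]
        print(n,lo,st[i],np.median(p[:,2]),cv2.minAreaRect((p[:,:2]*1000).astype(np.float32)))
for s,(u,v),n in((a,(107,240),"mug"),(b,(328,259),"rack")): print(n,pts(s)[v,u])
c=cv2.resize(a["color"][180:300,140:310,::-1],None,fx=4,fy=4,interpolation=2)
d=cv2.resize(b["color"][170:340,200:340,::-1],None,fx=4,fy=4,interpolation=2)[:600]
cv2.imwrite("pics/c.png",c);cv2.imwrite("pics/d.png",cv2.resize(b["color"][175:325,200:340,::-1],None,fx=4,fy=4,interpolation=2))
E
```

```text
table z [np.float64(-0.0011), np.float64(-0.0013), np.float64(-0.0011)]
[255 264  19  24 227] 0.01304706384054588 ((478.3103942871094, -247.99557495117188), (101.64545440673828, 28.40738296508789), 68.31607818603516) [165.94713656 163.66079295 157.88546256]
[243 305  36  25 339] 0.013083528926399302 ((452.6485290527344, -413.23675537109375), (30.929481506347656, 99.96477508544922), 43.1737060546875) [167.2300885  165.50737463 159.65781711]
scene 0.022 [  16   16  135   85 3583] 0.03256487184235035 ((547.8817749023438, 126.81158447265625), (131.10739135742188, 307.4403076171875), 5.603906154632568)
scene 0.046 [48 56 15 15 95] 0.051744995459520715 ((537.8627319335938, 208.8810577392578), (48.823692321777344, 13.213768005371094), 8.342740058898926)
side 0.022 [ 16  15  51  47 970] 0.03136083314107352 ((547.9024658203125, 123.76921081542969), (125.28523254394531, 310.85894775390625), 5.616262912750244)
side 0.046 [48  0 20  7 53] 0.05226025424084324 ((644.9718627929688, 342.26544189453125), (33.380767822265625, 77.27175903320312), 79.31488800048828)
mug [0.60872042 0.38182622 0.09175646]
rack [ 0.67680877 -0.19384271  0.01395039]
```

View pics/c.png

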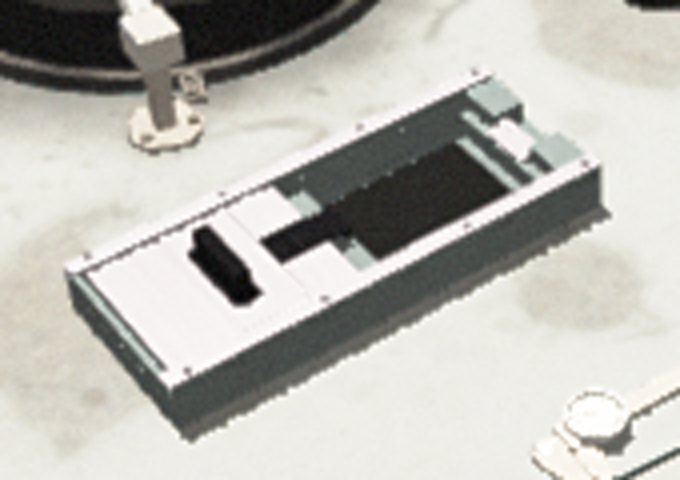

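View pics/d.png

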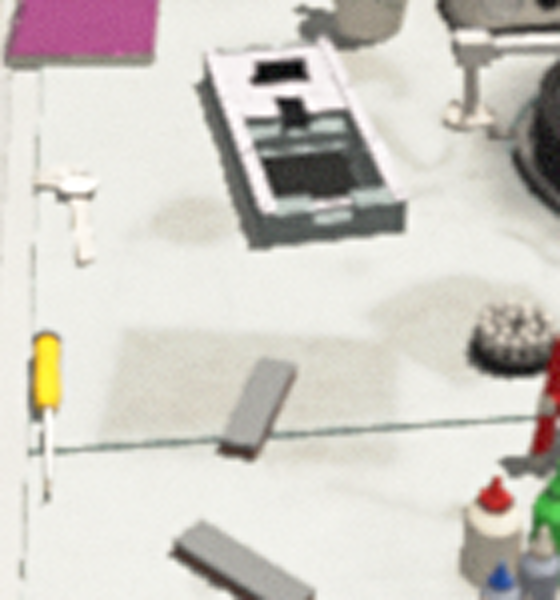

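Stone A at (478,-248) mm is nearest, with its long axis at 68.3°. Box x points at about -84.4° and its origin is about (548,124). I'm moving above the stone now.

>>> arm_command([
  [[0, 0, 10], [46, 39, -12], 0],
  [[0, 0, 20], [92, 78, -24], 0],
  [[0, 0, 30.5], [138, 117, -36], 0],
  [[0, 0, 41], [184, 156, -48], 0],
  [[0, 0, 51.5], [230, 195, -60], 0],
])

```text
t: 0.72
tool_pos: [0.3836, -0.332, 0.1708]
eef_rot: [-0.0, 0.829, 0.559, -0.0]
force: [0.3, -0.6, 0.2]
finger_gap: 0.0852
finger_force: 0.0
```

>>> arm_command([
  [[0, 0, 0.7], [48, 42, -20], 0],
  [[0, 0, 0.7], [96, 85, -40], 0],
  [[0, 0, 0.7], [96, 85, -60], 0],
  [[0, 0, 0.7], [96, 85, -60], 0],
  [[0, 0, 0.7], [96, 85, -60], 0],
])

```text
t: 1.35
tool_pos: [0.4782, -0.2491, 0.1118]
eef_rot: [0.0, 0.828, 0.561, -0.0]
force: [0.1, -0.1, 0.6]
finger_gap: 0.0855
finger_force: 0.0
```

```bash
python3 - <<'E'
from h import *
s=vision.snapshot("wrist"); save(s,"w1.png"); w=pts(s)
m=((w[...,2]>.009)&(w[...,2]<.022)).astype(np.uint8)
n,l,st,c=cv2.connectedComponentsWithStats(m)
for i in range(1,n):
    if st[i,4]>500:
        p=w[l==i]; print(st[i],np.median(p[:,2]),cv2.minAreaRect((p[:,:2]*1000).astype(np.float32)))
q=sensors.sense(); print(q["tool_pos"],q["eef_rot"],q["joints"])
E
```

```text
[ 469    0   91   88 3668] 0.015986647646864832 ((674.5310668945312, -196.79757690429688), (54.20020294189453, 59.08187484741211), 64.77827453613281)
[ 261  144   37  123 4331] 0.013406175494277361 ((480.4443664550781, -245.22276306152344), (99.47959899902344, 27.40578842163086), 67.4893569946289)
[  36  168   91  126 2990] 0.017620875182997958 ((329.3509826660156, -210.3197021484375), (22.052959442138672, 111.0172348022461), 1.2624032497406006)
[ 0.47830307 -0.24954362  0.11215558] [5.94497070e-04 8.27956867e-01 5.60791467e-01 6.33552020e-05] [-6.87585197e-01  3.49505810e-01  1.72250343e+00 -2.46534107e-04
  1.06840739e+00 -3.07353364e-01]
```

View pics/w1.png

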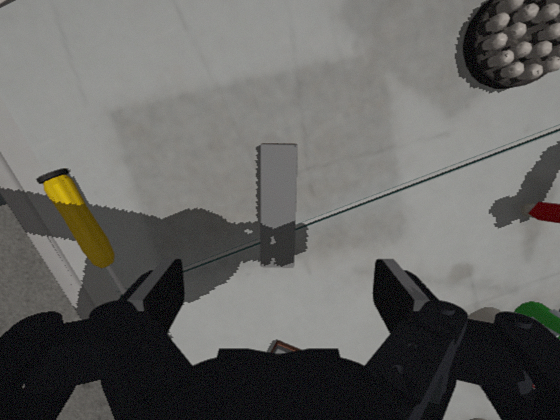

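The wrist view shows the stone at px (278,205), between the fingers, at (480,-245) mm and 67.5°. I'll make a small correction, descend and grip.

>>> arm_command([
  [[0, 0, -0.6], [2, 4, -40], 0],
  [[0, 0, -0.6], [2, 4, -80], 0],
  [[0, 0, -0.6], [2, 4, -100], 0],
  [[0, 0, -0.6], [2, 4, -107], 0],
  [[0, 0, -0.6], [2, 4, -107], 0.3],
])

```text
t: 2.02
tool_pos: [0.4806, -0.2455, 0.005]
eef_rot: [0.001, 0.831, 0.556, 0.0]
force: [0.8, -0.0, 0.4]
finger_gap: 0.0697
finger_force: 0.0
```

>>> arm_command([
  [[0, 0, 0], [0, 0, 0], 1],
  [[0, 0, 0], [0, 0, 0], 1],
  [[0, 0, 0], [0, 0, 0], 1],
  [[0, 0, 0], [0, 0, 0], 1],
  [[0, 0, 0], [0, 0, 0], 1],
])

```text
t: 2.65
tool_pos: [0.481, -0.245, 0.0056]
eef_rot: [0.001, 0.83, 0.557, 0.0]
force: [-0.9, 0.5, 5.3]
finger_gap: 0.0261
finger_force: 59.6
```

>>> arm_command([
  [[0, 0, 0], [0, 0, 30], 1],
  [[0, 0, 0], [0, 0, 70], 1],
  [[0, 0, 0], [0, 0, 115], 1],
  [[0, 0, 5], [10, 45, 125], 1],
  [[0, 0, 10], [20, 95, 125], 1],
])

```text
t: 3.28
tool_pos: [0.5015, -0.1495, 0.1311]
eef_rot: [0.002, 0.779, 0.628, 0.001]
force: [0.5, 0.5, -1.8]
finger_gap: 0.0262
finger_force: 59.7
```

>>> arm_command([
  [[0, 0, 5], [13, 55, 0], 1],
  [[0, 0, 11], [26, 110, 0], 1],
  [[0, 0, 18], [40, 164, 0], 1],
  [[0, 0, 18], [53, 214, 0], 1],
  [[0, 0, 18], [53, 214, 0], 1],
])

```text
t: 3.9
tool_pos: [0.5536, 0.0682, 0.1294]
eef_rot: [-0.0, 0.669, 0.743, 0.0]
force: [-0.6, -0.5, -0.9]
finger_gap: 0.0257
finger_force: 59.6
```

```bash
python3 - <<'E'
from h import *
s=vision.snapshot("wrist"); save(s,"w2.png"); w=pts(s)
z=w[...,2]
for lo,hi,n in((.022,.044,"box"),(-.002,.010,"low")):
    m=((z>lo)&(z<hi)).astype(np.uint8)
    k,l,st,c=cv2.connectedComponentsWithStats(m)
    for i in np.argsort(-st[1:,4])[:4]+1:
        p=w[l==i]; print(n,st[i],np.median(p[:,2]),cv2.minAreaRect((p[:,:2]*1000).astype(np.float32)))
q=sensors.sense(); print(q["tool_pos"],q["eef_rot"],q["joints"],q["finger_gap"])
np.savez("w2.npz",**s)
E
```

```text
box [  188     0   188   285 23898] 0.03222374561121864 ((551.097900390625, 113.16084289550781), (124.65144348144531, 207.75564575195312), 5.579346656799316)
box [ 522  164   38  204 3559] 0.03268055096835623 ((786.6057739257812, 31.772911071777344), (31.682558059692383, 195.06898498535156), 18.948091506958008)
box [ 264   68   34   69 2293] 0.03142006730238636 ((547.4703979492188, 150.89402770996094), (24.052318572998047, 46.81299591064453), 5.841674327850342)
box [496  87  28  25 483] 0.033600335488492866 ((711.192626953125, 167.97836303710938), (9.87575912475586, 18.34479331970215), 36.55604553222656)
low [    0     0   205   362 54110] -0.0009031356485461883 ((403.62310791015625, 48.35596466064453), (177.5508270263672, 341.23883056640625), 0.20358715951442719)
low [  355     0   205   379 49967] -0.0003882684855134322 ((711.3806762695312, 69.04487609863281), (189.67889404296875, 377.1502380371094), 18.59553337097168)
low [ 221  139  119  120 7359] 0.004531870577283159 ((555.2980346679688, 72.37641143798828), (96.75148010253906, 105.35691833496094), 5.776866436004639)
low [ 16 157  37  37 755] 0.00933803973464925 ((349.7032165527344, 73.97637176513672), (29.902965545654297, 29.59095001220703), 88.02225494384766)
[0.55320071 0.06629354 0.12927819] [-3.47766095e-05  6.69732761e-01  7.42602186e-01 -1.44862878e-04] [-8.08113828e-02  3.59719401e-01  1.65816681e+00 -2.08305376e-04
  1.12393773e+00 -1.83819930e-01] 0.026218168681431803
```

View pics/w2.png

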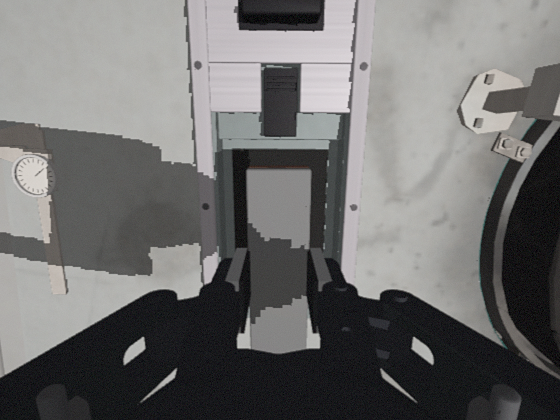

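The wrist view shows the stone (278,240) aligned over the well (280,200), and the offsets agree to about 1–2 mm. I'll lower it, then open only part way because of the rail lips.

>>> arm_command([
  [[0, 0, 0], [1, 0, -40], 1],
  [[0, 0, 0], [1, 0, -75], 1],
  [[0, 0, 0], [1, 0, -95], 1],
  [[0, 0, 0], [1, 0, -108], 1],
  [[0, 0, 0], [1, 0, -117], 1],
])

```text
t: 4.58
tool_pos: [0.5545, 0.0636, 0.012]
eef_rot: [0.0, 0.672, 0.741, -0.0]
force: [0.8, 0.1, -1.3]
finger_gap: 0.0255
finger_force: 59.6
```

>>> arm_command([
  [[0, 0, 0], [0, 0, 0], 1],
  [[0, 0, 0], [0, 0, 0], 0.5],
  [[0, 0, 0], [0, 0, 0], 0.5],
  [[0, 0, 0], [0, 0, 0], 0.5],
  [[0, 0, 0], [0, 0, 0], 0.5],
])

```text
t: 5.2
tool_pos: [0.5546, 0.0646, 0.0126]
eef_rot: [0.0, 0.671, 0.741, 0.0]
force: [-0.3, -0.2, -1.0]
finger_gap: 0.0428
finger_force: 0.0
```

>>> arm_command([
  [[0, 0, 0], [0, 0, 35], 0.5],
  [[0, 0, 0], [0, 0, 90], 0.3],
  [[0, 0, -10], [0, 20, 130], 0],
  [[0, 0, -20], [-4, 50, 130], 0],
  [[0, 0, -30], [-8, 80, 130], 0],
])

```text
t: 5.82
tool_pos: [0.5467, 0.1453, 0.1434]
eef_rot: [0.0, 0.842, 0.54, 0.001]
force: [0.8, 0.1, -0.9]
finger_gap: 0.0856
finger_force: 0.0
```

>>> arm_command([
  [[0, 0, -10], [-4, 30, 0], 0],
  [[0, 0, -20], [-8, 64, 0], 0],
  [[0, 0, -30], [-8, 64, 0], 0],
  [[0, 0, -40], [-8, 64, 0], 0],
  [[0, 0, -50], [-8, 64, 0], 0],
])

```text
t: 6.45
tool_pos: [0.5382, 0.2088, 0.1423]
eef_rot: [0.0, 0.991, 0.134, -0.0]
force: [1.0, 0.0, 1.2]
finger_gap: 0.0856
finger_force: 0.0
```

>>> arm_command([
  [[0, 0, -10], [0, 0, 0], 0],
  [[0, 0, -10], [0, 0, 0], 0],
  [[0, 0, -10], [0, 0, 0], 0],
  [[0, 0, -10], [0, 0, 0], 0],
  [[0, 0, -10], [0, 0, 0], 0],
])

```text
t: 7.08
tool_pos: [0.5384, 0.2086, 0.1423]
eef_rot: [-0.0, 0.999, 0.05, 0.0]
force: [0.4, 0.0, -0.2]
finger_gap: 0.0856
finger_force: 0.0
```

```bash
python3 - <<'E'
from h import *
s=vision.snapshot("wrist"); save(s,"w3.png")
r=vision.snapshot("scene"); sd=vision.snapshot("side")
for n,s in(("wrist",s),("scene",r),("side",sd)):
    w=pts(s); z=w[...,2]; rr=np.hypot(w[...,0]-.538,w[...,1]-.209)
    m=((z>.046)&(z<.056)&(rr<.06)).astype(np.uint8)
    k,l,st,c=cv2.connectedComponentsWithStats(m)
    for i in np.argsort(-st[1:,4])[:1]+1:
        p=w[l==i]; print(n,"rib",st[i],np.median(p[:,2]),cv2.minAreaRect((p[:,:2]*1000).astype(np.float32)))
    rr=np.hypot(w[...,0]-.554,w[...,1]-.065)
    m=((z>.014)&(z<.024)&(rr<.055)).astype(np.uint8)
    k,l,st,c=cv2.connectedComponentsWithStats(m)
    for i in np.argsort(-st[1:,4])[:1]+1:
        p=w[l==i]; print(n,"stone",st[i],np.median(p[:,2]),cv2.minAreaRect((p[:,:2]*1000).astype(np.float32)))
q=sensors.sense(); print(q["tool_pos"],q["eef_rot"],q["joints"],q["finger_gap"])
cv2.imwrite("pics/e.png",cv2.resize(r["color"][180:300,140:310,::-1],None,fx=4,fy=4,interpolation=2))
E
```

```text
wrist rib [274 179  16  64 967] 0.051149810556429254 ((542.024658203125, 206.82949829101562), (49.948307037353516, 11.528722763061523), 5.601933002471924)
wrist stone [ 388  186  121   33 3734] 0.01817944521064438 ((555.9107666015625, 62.83821487426758), (28.29107666015625, 101.01304626464844), 5.606032848358154)
scene rib [188 236  15  15  91] 0.05159079935035937 ((537.4725952148438, 208.50238037109375), (50.48612976074219, 11.844826698303223), 6.002658843994141)
scene stone [228 217  35  24 330] 0.018770009093415974 ((552.2061157226562, 65.69682312011719), (32.51437759399414, 97.08763122558594), 4.14599609375)
side rib [264 189  13   4  30] 0.049155994722364205 ((540.7800903320312, 203.84866333007812), (46.48447036743164, 17.51961326599121), 3.3501298427581787)
side stone [272 210  14  16 116] 0.017666128743086318 ((553.1588745117188, 63.0753288269043), (29.006818771362305, 104.17381286621094), 6.125085830688477)
[0.53845273 0.20854055 0.1423065 ] [-4.42944123e-06  9.98758614e-01  4.98119581e-02  8.78037510e-06] [1.76419101e-01 3.79568119e-01 1.59192323e+00 7.13629353e-06
 1.17008277e+00 1.64754748e+00] 0.0853893720015833
```

View pics/w3.png

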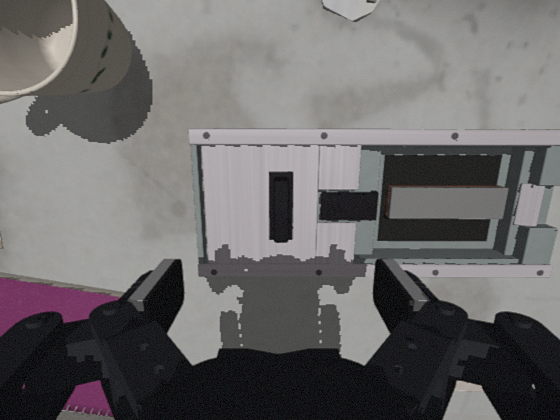

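View pics/e.png

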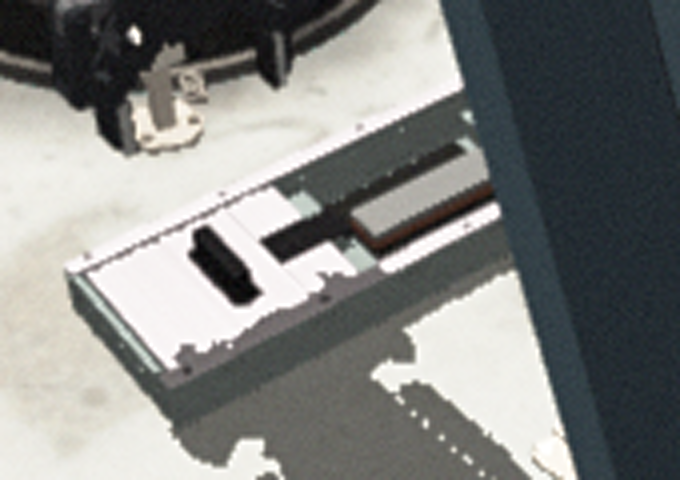

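The wrist view shows the stone (447,203) flat in the well, and the rib at (281,206), about (540,208) mm with box x ≈ -83. I'll grip the rib.

>>> arm_command([
  [[0, 0, 0], [1, 0, -40], 0],
  [[0, 0, 0], [1, 0, -80], 0],
  [[0, 0, 0], [1, 0, -98], 0.2],
  [[0, 0, 0], [1, 0, -104], 0.4],
  [[0, 0, 0], [1, 0, -104], 0.7],
])

```text
t: 7.85
tool_pos: [0.5397, 0.2086, 0.0385]
eef_rot: [-0.0, 0.999, 0.05, 0.0]
force: [0.8, -0.4, 0.6]
finger_gap: 0.0342
finger_force: 0.0
```

>>> arm_command([
  [[0, 0, 0], [0, 0, 0], 1],
  [[0, 0, 0], [0, 0, 0], 1],
  [[0, 0, 0], [0, 0, 0], 1],
  [[0, 0, 0], [0, 0, 0], 1],
  [[0, 0, 0], [0, 0, 0], 1],
])

```text
t: 8.48
tool_pos: [0.5404, 0.2087, 0.0397]
eef_rot: [-0.0, 0.999, 0.05, 0.001]
force: [-1.7, -0.5, 6.7]
finger_gap: 0.0102
finger_force: 61.5
```

>>> arm_command([
  [[0, 0, 0], [1.5, -15, 1], 1],
  [[0, 0, 0], [3.9, -40, 1], 1],
  [[0, 0, 0], [6.3, -65, 1], 1],
  [[0, 0, 0], [8.8, -90, 1], 1],
  [[0, 0, 0], [10.3, -105, 1], 1],
])

```text
t: 9.1
tool_pos: [0.5501, 0.1023, 0.0397]
eef_rot: [-0.0, 0.999, 0.049, 0.0]
force: [-0.6, 4.8, 3.8]
finger_gap: 0.0103
finger_force: 61.3
```

>>> arm_command([
  [[0, 0, 0], [0.7, -7, 0], 1],
  [[0, 0, 0], [1.4, -14, 0], 1],
  [[0, 0, 0], [2.1, -21, 0], 1],
  [[0, 0, 0], [2.7, -28, 0], 1],
  [[0, 0, 0], [3.2, -33, 0], 1],
])

```text
t: 9.72
tool_pos: [0.5528, 0.0732, 0.0398]
eef_rot: [-0.002, 0.999, 0.049, 0.0]
force: [-1.4, 13.5, 8.5]
finger_gap: 0.0103
finger_force: 61.9
```

>>> arm_command([
  [[0, 0, 0], [0.1, -1, 0], 1],
  [[0, 0, 0], [0.2, -2, 0], 1],
  [[0, 0, 0], [0.3, -3, 0], 1],
  [[0, 0, 0], [0.4, -4, 0], 1],
  [[0, 0, 0], [0.4, -4, 0], 1],
])

```text
t: 10.35
tool_pos: [0.5537, 0.0678, 0.04]
eef_rot: [-0.001, 0.999, 0.05, 0.001]
force: [-0.5, 4.6, 7.4]
finger_gap: 0.0102
finger_force: 61.8
```

>>> arm_command([
  [[0, 0, 0], [0.1, -1, 0], 1],
  [[0, 0, 0], [0.2, -2, 0], 1],
  [[0, 0, 0], [0.3, -3, 0], 1],
  [[0, 0, 0], [0.3, -3, 0], 1],
  [[0, 0, 0], [0.3, -3, 0], 1],
])

```text
t: 10.98
tool_pos: [0.554, 0.064, 0.0397]
eef_rot: [-0.0, 0.999, 0.05, 0.0]
force: [-0.6, 2.4, 5.5]
finger_gap: 0.0102
finger_force: 61.5
```

>>> arm_command([
  [[0, 0, 0], [0.1, -1, 0], 1],
  [[0, 0, 0], [0.2, -2, 0], 1],
  [[0, 0, 0], [0.2, -2, 0], 1],
  [[0, 0, 0], [0.2, -2, 0], 1],
  [[0, 0, 0], [0.2, -2, 0], 1],
])

```text
t: 11.6
tool_pos: [0.5541, 0.0625, 0.0397]
eef_rot: [-0.0, 0.999, 0.05, 0.0]
force: [-0.1, 5.0, 5.7]
finger_gap: 0.0103
finger_force: 61.6
```

>>> arm_command([
  [[0, 0, 0], [0.1, -1, 0], 1],
  [[0, 0, 0], [0.2, -2, 0], 1],
  [[0, 0, 0], [0.2, -2, 0], 1],
  [[0, 0, 0], [0.2, -2, 0], 1],
  [[0, 0, 0], [0.2, -2, 0], 1],
])

```text
t: 12.22
tool_pos: [0.5541, 0.0616, 0.0397]
eef_rot: [-0.001, 0.999, 0.05, 0.0]
force: [0.4, 8.9, 6.2]
finger_gap: 0.0103
finger_force: 61.6
```

>>> arm_command([
  [[0, 0, 0], [0.1, -1, 0], 1],
  [[0, 0, 0], [0.2, -2, 0], 1],
  [[0, 0, 0], [0.3, -3, 0], 1],
  [[0, 0, 0], [0.4, -4, 0], 1],
  [[0, 0, 0], [0.4, -4, 0], 1],
])

```text
t: 12.85
tool_pos: [0.5542, 0.0614, 0.0397]
eef_rot: [-0.004, 0.999, 0.049, 0.0]
force: [1.8, 24.0, 6.7]
finger_gap: 0.0096
finger_force: 61.8
```

```bash
python3 - <<'E'
from h import *
s=vision.snapshot("wrist"); save(s,"w4.png")
E
```

```text
(no output)
```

View pics/w4.png

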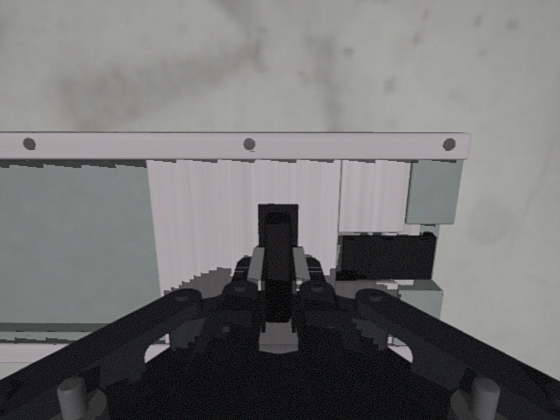

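The wrist view shows the lid's front edge (px ~407,195) against the stops, with the tab at (388,257) over the ledge. The force rose to 24 N with no further motion, so it is at the stop. I'll relax the push, release and retreat.

>>> arm_command([
  [[0, 0, 0], [-0.3, 3, 0], 1],
  [[0, 0, 0], [-0.5, 5.3, 0], 1],
  [[0, 0, 0], [-0.5, 5.3, 0], 0.6],
  [[0, 0, 0], [-0.5, 5.3, 0], 0.6],
  [[0, 0, 0], [-0.5, 5.3, 0], 0.6],
])

```text
t: 13.52
tool_pos: [0.5536, 0.0605, 0.0389]
eef_rot: [0.0, 0.999, 0.05, -0.0]
force: [0.3, -0.3, -0.6]
finger_gap: 0.0341
finger_force: 0.0
```

>>> arm_command([
  [[0, 0, 0], [0, 0, 15], 0.6],
  [[0, 0, 0], [0, 0, 40], 0.6],
  [[0, 0, 0], [0, 0, 80], 0.6],
  [[0, 0, 0], [0, 0, 110], 0.6],
  [[0, 0, 0], [0, 0, 110], 0.6],
])

```text
t: 14.15
tool_pos: [0.5561, 0.0606, 0.1531]
eef_rot: [0.001, 0.999, 0.05, 0.003]
force: [0.7, -0.6, -0.5]
finger_gap: 0.0342
finger_force: 0.0
```

```bash
python3 - <<'E'
from h import *
s=vision.snapshot("wrist"); save(s,"w5.png"); w=pts(s); z=w[...,2]
rr=np.hypot(w[...,0]-.554,w[...,1]-.062)
m=((z>.046)&(z<.056)&(rr<.05)); print("rib",np.median(z[m]),cv2.minAreaRect((w[m][:,:2]*1000).astype(np.float32)))
# tab heights along box x ahead of rib, near axis
ex=np.array([.0976,-.9952]); d=w[...,:2]-np.array(cv2.minAreaRect(w[m][:,:2].astype(np.float32))[0])
x=d@ex; y=d@np.array([.9952,.0976])
for a in np.arange(.04,.095,.004):
    k=(abs(x-a)<.002)&(abs(y)<.009); print(round(a,3),np.nanmedian(z[k]).round(4),end="; ")
    k=(abs(x-a)<.002)&(abs(abs(y)-.03)<.006); print(np.nanmedian(z[k]).round(4))
E
```

```text
rib 0.05122085626587489 ((555.7977294921875, 62.170875549316406), (49.572998046875, 11.943461418151855), 5.984218120574951)
0.04 0.2091; 0.0314
0.044 0.2162; 0.0313
0.048 0.2295; 0.0313
0.052 0.2164; 0.0314
0.056 0.0312; 0.0313
0.06 0.0314; 0.0313
0.064 0.0313; 0.0319
0.068 0.0313; 0.0323
0.072 0.0313; 0.0323
0.076 0.0311; 0.0323
0.08 0.0312; 0.0322
0.084 0.0192; 0.0322
0.088 0.0188; 0.0318
0.092 -0.0009; nan
  return np.nanmean(a, axis, out=out, keepdims=keepdims)
```

View pics/w5.png

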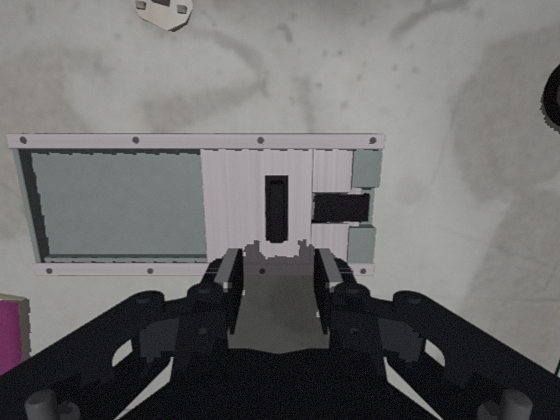

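The lid touches the stops (px 352,185) and the tab is level with the plate out to its tip (z ≈ 31.3 mm), so it is latched. Handing in.

```bash
python3 -c "
from cell import manip; print(manip.hand_in())"
```

```text
the job is handed in; nothing more can be done
None
```

The whetstone lies flat in the well, the lid is against its stops with the tab level behind the ledge, and the job was handed in about 14 s into the 48 s allowed; the hand-in gave no verdict.

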